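# Take up the belt of a bench grinder and hold its guard cover shut

### The arm

A 6-joint arm with a two-finger parallel gripper is mounted at the origin on the work surface. World frame = base frame: x ahead of the robot, y to its left, z up, the work surface at z = 0. Lengths are in m, angles in rad, forces in N, time in s.
With the tool pointing down it reaches from about 0.35 to 0.975 m from the base axis. Payload 4.9 kg.
Tool frame: the origin (TCP) lies at the very end of the fingers, on their centre line; the grasp point (between the pads) lies 19 mm behind it; z points along the fingers, y is the line along which they close (so a half turn about z gives the same grasp; the last joint's range is limited). The gripper opens to 85 mm and grips with 20 to 120 N. Pads are 22 mm wide; open, the fingers measure 114 mm over their backs; the gripper's body (76 mm by 85 mm) begins 54 mm behind the grasp point. The pads swing forward as they close: fully open they stand 13 mm farther back than shut.
Start: joints at [-1.457, 0.053, 1.613, -0, 1.476, -0.119], TCP at [0.144, -0.608, 0.231] pointing down, gripper open.
Joint ranges: [-3.01, 3.01], [-1.01, 2.22], [0.06, 2.58], [-1.02, 4.17], [0.09, 2.62], [-3.14, 3.14]. Speed limits (rad/s): [2.57, 2.57, 3.14, 3.14, 3.14, 3.14].

### API

Orientations are given as a rotation vector (axis times angle).
In Python, from station import ctrl gives the robot as it stands.
- The arm moves only by the shell command python3 -m crank 'ROWS' [OPENING] [FORCE]. ROWS is text: rows parted by semicolons, each of 4 numbers parted by spaces: the shift along the world's x, y, z in units of 0.5 m (1.0 is 0.5 m), then the turn about the world's z in units of 90 degrees (1.0 is 90 degrees). In form: x y z turn; .... A call has exactly 5 rows; each row shifts and turns the commanded pose from where the row before left it; what a row does not reach is not made up. A row lasts 1/12 s, in which the tool goes at most 41.7 mm and 7.16 degrees, less where a joint would pass 70% of its speed; a pose out of reach is approached as far as the arm can. A call with a number of a shift or a turn outside -1 to 1 is refused whole. A call with a gripper value outside its range is refused whole. OPENING is the opening in per cent of the stroke, from 0 (shut) to 100 (fully open), set as the call begins (- or left out, the last holds). The fingers move at their own pace and stop on an object; FORCE is the grip in N (left out, the last holds). Time passes only in rows, so rows that do not move let the fingers close, or fill a call up. It gives the time, the measured TCP pose, the force, the opening and the grip force at its end, in the units of the state.
- ctrl.get_obs(): the state, without advancing time (a new reading comes with each control period).
- ctrl.get_image(name): name is "scene" or "side" or "wrist"; returns (picture, depth): 400x640x3 uint8, red, green, blue; 400x640 float32, m along the optical axis (not along the pixel's ray), 0 where there is no reading.
- ctrl.get_calibration(name): a dict with "fx", "fy", "cx", "cy" (pixels), "extrinsics" (4x4, takes a point from world to camera coordinates). Camera axes: x right, y down, z forward; pixel columns grow to the right and rows downward; lengths in m; the calibration is good to about 2 mm. A picture is of the moment at which its call begins: read the wrist's pose just before it. get_calibration takes no time and is no camera call; for the wrist camera it gives the pose at the moment of the call.
- ctrl.finish_job(): hands the job in; it is judged then, once.
The state is a dict: "t": time; "q": joint angles; "dq": joint speeds; "effort": joint torques, N m; "tool_pos": TCP position; "tool_rot": TCP orientation; "contact_force": force on the tool from outside, world axes, zero at the start; "wrist_torque": the same for the moment, N m; "opening": finger opening in m; "grip_force": force on a finger pad.
Only numpy, scipy, OpenCV 4.12 (cv2) and the standard library are available. Lean on these libraries where they do the work, as an engineer would, in place of code of your own. Each camera call takes 0.05 s, during which the arm holds its last target. There are 200 camera calls.

### The job

A new belt has just been fitted on the bench belt grinder. Pull its sprung tension lever right through to the stop and ease it back slowly, under control, to rest, so that the belt takes up; next turn the quarter-turn wing fastener on the ajar guard cover until the wing lines up with the two small ribs on the cover, so that its cross-bar matches the slot below. Then press the cover down flush on its frame, against its sprung hinge, and keep pressing: finish while still holding it shut, as the side screws will be put in while you hold, and leave the tools, the can and the tin undisturbed.

Things in the scene. Friction and masses are not known exactly. Their poses are not given: they have to be found in the camera images.
- grinder: Bench belt grinder, bolted, base 250 x 440 mm. Origin: centre of its underside, on the bench; x from its front (belt side, robot's side) to its back, y to its left, z up. Left half (y 0 to 220 mm): drive bay, its rim 152 mm high: the frame on which the cover shuts. Right half: deck 140 mm high. Motor behind to x = 226 mm, 134 mm high. But for cover, fastener, handle and tin nothing is above 172 mm.
- lever (a joint): Belt-tension lever on an upright pivot. 0: at rest on its stop, pointing to the machine's right and slightly back. Grows as the handle is pulled to the front (clockwise from above), up to the stop at 0.75 rad. A spring pulls it back to 0: about 3 N at the handle near rest, 8 N at the stop, plus drag of 2.7 N per rad/s. Let go far out, it snaps back.
- lever_handle (a point): Centre of the lever's grip, an upright round black handle, 22 mm across and 66 mm tall, free all round; the point is on its axis, 33 mm below its top and 34 mm above the flat arm that carries it. The handle stays upright and goes round the pivot on a level circle of 150 mm radius.
- lever_pivot (a point): Point on the lever's upright pivot axis, at the same height as lever_handle.
- fastener (a joint): Quarter-turn fastener near the middle of the cover's front edge. 0: wing in line with the two ribs (along the cover's x), cross-bar below matching the frame's slot. Positive: turned clockwise from above. Starts at 0.75 to 1.45, so turn it counter-clockwise; stops at -0.3 and 1.65; stays where left (friction 0.06 N m). More than 0.23 rad off, the bar catches and the cover stops 11 mm short of shut.
- wing (a point): Centre of the fastener's wing, the steel bar to grip: 40 mm long, 9 mm thick, 17 mm tall, on a 30 mm round flange; the point is 12.5 mm above the cover's top face and 8.5 mm under the wing's top. x: along the wing; z: the fastener's axis, square to the cover and away from it. A half turn looks the same. The ribs lie 31 mm from its axis.
- cover: Guard cover: grey sheet lid, 236 (x) by 228 mm (y), 3 mm thick, 13 mm lips at front and sides. Origin: middle of the hinge line along its back edge, at its underside; x from front edge to hinge, y to the machine's left, z out of its face. A sprung hinge holds it ajar at about 0.14 rad (front edge 33 mm up); 0 is shut. Pressing its front right down takes about 8 N.
- cover_edge (a point): Middle of the cover's front edge, underside of the sheet. Shut on the frame it is 152 mm above the bench.
- cover_press (a point): A flat clear place to press: on the cover's top face, 36 mm from its front edge, 55 mm to the machine's right of the fastener's axis; z is the face's outward normal.
- grease_tin: Round aluminium tin, 50 mm across and 34 mm tall, standing on the grinder's deck (140 mm high) towards the back. Leave alone. Origin: centre of its underside.
- spanner: Steel spanner, 200 mm, lying on the bench to the right. Leave alone.
- hammer: Hammer, 280 mm, wooden handle, lying on the bench to the left. Leave alone.
- spray_can: White spray can, 66 mm across and 190 mm tall, standing on the bench to the left. Leave alone.
- square: Welder's square, 150 mm steel blade on an aluminium stock, lying on the bench to the right. Leave alone.
- wire_brush: Wire brush, 240 mm, lying on the bench near the robot's right. Leave alone.
- g_clamp: Dark steel G-clamp, about 150 mm, lying on the bench near the robot's left. Leave alone.

How it is judged:
By the outcome, as a careful person would: the job done as asked, in the order asked, and still so for the second after the job is handed in, while the arm keeps its last pose, push and grip.
It also fails if it takes over 62 s, if anything falls off the work surface, if the arm or the gripper's body presses on something with over 40 N, if the wrist force passes 120 N, or if a joint passes its speed limit or range.

## Working session

There is one attempt and no reset: what is moved stays moved. The work goes in short steps, Python scripts to look and compute and a shell command to move; the robot and the scene stay as the last step left them, time stands still between calls to the robot, and variables do not carry over. Pictures are saved under pics/ and viewed, at most 10 in all, crops included, and the job is handed in when it is done.

```bash
ls; mkdir -p pics; cat > h.py <<'E'
import numpy as np, cv2
from station import ctrl
def grab(n,tag):
    c=ctrl.get_calibration(n); im,d=ctrl.get_image(n)
    cv2.imwrite(f'pics/{tag}.png',im[:,:,::-1]); np.savez(f'pics/{tag}.npz',im=im,d=d,E=c['extrinsics'],K=[c['fx'],c['fy'],c['cx'],c['cy']])
def load(tag):
    z=np.load(f'pics/{tag}.npz'); return z['im'],z['d'],z['E'],z['K']
def cloud(tag):
    im,d,E,K=load(tag); v,u=np.mgrid[:400,:640]
    P=np.stack([(u-K[2])/K[0]*d,(v-K[3])/K[1]*d,d],-1)
    W=(P-E[:3,3])@E[:3,:3]; W[d==0]=np.nan; return im,W
def ray(tag,u,v,z):
    im,d,E,K=load(tag); r=E[:3,:3].T@np.array([(u-K[2])/K[0],(v-K[3])/K[1],1]); c=-E[:3,:3].T@E[:3,3]
    return c+r*(z-c[2])/r[2]
E
python3 - <<'E'
from h import *
for n in('scene','side'): grab(n,n+'0')
o=ctrl.get_obs(); print(o['t'],o['tool_rot'],o['opening'])
cv2.imwrite('pics/a.png',cv2.resize(cv2.imread('pics/scene0.png'),(800,500)))
cv2.imwrite('pics/b.png',cv2.resize(cv2.imread('pics/side0.png'),(800,500)))
E
```

```text
pics
0.1 [-3.11839769e+00 -3.64582344e-01 -1.64449147e-05] 0.0850393534220806
```

View pics/a.png

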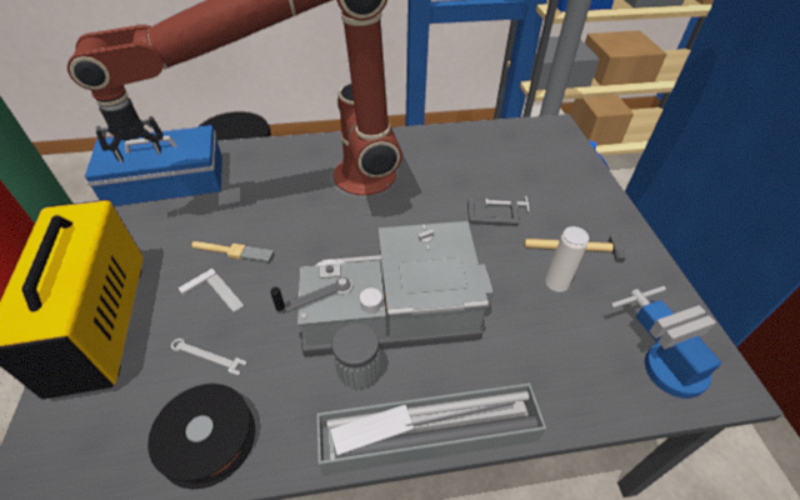

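View pics/b.png

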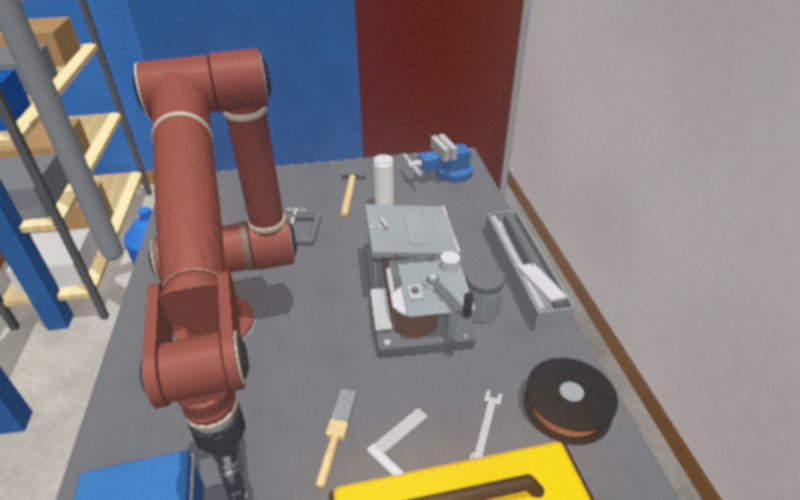

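The scene view (800 px wide) shows the handle at (278,298), the pivot at (343,284), the cover spanning (380–490, 225–305) and the wing at (427,236). The side view shows the handle at (467,304) and the wing at (384,223). Next I measure these with depth.

```bash
python3 - <<'E'
from h import *
for tag,hb,cv,wb in(('scene0',(205,220,240,260),(305,180,380,240),(330,178,352,200)),('side0',(360,225,385,262),(293,165,365,205),(296,170,318,188))):
    im,W=cloud(tag); m=im.max(2)
    u0,v0,u1,v1=hb; M=np.zeros((400,640),bool); M[v0:v1,u0:u1]=1
    s=W[M&(m<60)&(W[...,2]>.12)]; print(tag,'handle n',len(s),np.nanmedian(s,0),np.nanmin(s,0),np.nanmax(s,0))
    t=s[s[:,2]>np.nanmax(s[:,2])-.008]; print(' top',t.mean(0),len(t))
    u0,v0,u1,v1=cv; M[:]=0;M[v0:v1,u0:u1]=1; s=W[M&(W[...,2]>.13)&(W[...,2]<.22)]
    for _ in range(6):
        A=np.c_[s[:,:2],np.ones(len(s))]; p=np.linalg.lstsq(A,s[:,2],rcond=None)[0]; r=s[:,2]-A@p; s=s[abs(r)<max(.003,r.std())]
    print(' plane',p,len(s),s.min(0),s.max(0))
    h=W[...,2]-(W[...,:2]@p[:2]+p[2]); u0,v0,u1,v1=wb; M[:]=0;M[v0:v1,u0:u1]=1
    M&=(h>.015)&(h<.03); w=W[M]; print(' wing',len(w),w.mean(0) if len(w) else'')
    if len(w)>4:
        e=np.linalg.svd(w-w.mean(0))[2][0]; q=(w-w.mean(0))@e; print('  dir',e,q.min(),q.max(), np.argwhere(M).mean(0))
a=cv2.resize(cv2.imread('pics/scene0.png')[165:275,200:400],None,fx=4,fy=4,interpolation=cv2.INTER_CUBIC)
cv2.imwrite('pics/c.png',a)
E
```

```text
scene0 handle n 135 [ 0.64404574 -0.23931012  0.20271377] [ 0.62873937 -0.25043694  0.162845  ] [ 0.64825205 -0.23065318  0.22785712]
 top [ 0.63933342 -0.2406858   0.22406374] 36
 plane [-0.12670092  0.00558158  0.24229237] 3661 [ 0.4444515  -0.00586847  0.1556291 ] [0.67372503 0.22725097 0.18810333]
 wing 37 [0.49285095 0.11278966 0.20000024]
  dir [ 0.30449449 -0.95100048 -0.05367664] -0.019237535534423703 0.020176862683893546 [186.18918919 340.62162162]
side0 handle n 11 [ 0.62967191 -0.24981849  0.18584046] [ 0.62712673 -0.254666    0.17032475] [ 0.63662121 -0.24776264  0.22015342]
 top [ 0.62752361 -0.254666    0.22015342] 1
 plane [-0.12771883  0.0058944   0.2417693 ] 2069 [ 0.44381638 -0.01165542  0.15224784] [0.68857705 0.22230024 0.187605  ]
 wing 24 [0.49038343 0.10844203 0.19982468]
  dir [ 0.31198637 -0.94582315 -0.08990597] -0.020591942630881866 0.01997975351591376 [177.54166667 306.83333333]
```

View pics/c.png

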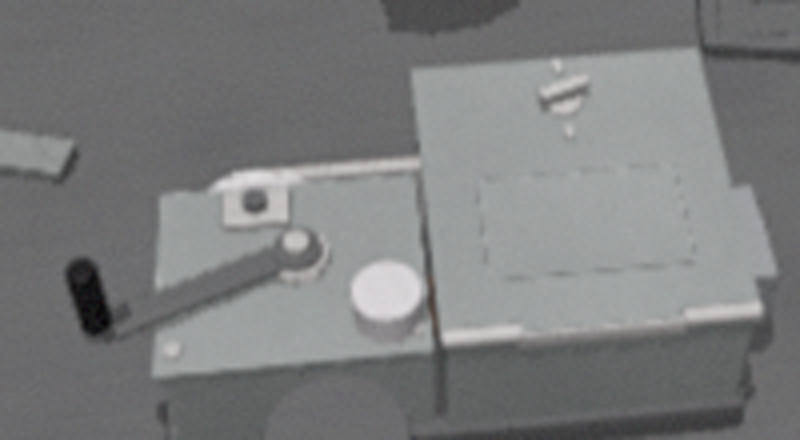

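The crop shows the handle top at (83,268), the pivot cap at (297,240), and the wing at (565,90) roughly 70° off the ribs at (557,65) and (570,132).

```bash
python3 - <<'E'
from h import *
im,W=cloud('scene0'); print('pivot',np.nanmedian(W[222:228,272:277].reshape(-1,3),0))
for z in(.165,.175,.185): print(ray('scene0',274.2,225,z))
im2,W2=cloud('side0'); print(np.nanmedian(W2[220:226,343:348].reshape(-1,3),0))
for w,n in((W,'sc'),(W2,'si')):
    for y0 in(-.7,-.6,-.5,-.4,-.3):
        s=w[(w[...,0]>.2)&(w[...,0]<.75)&(abs(w[...,1]-y0)<.05)&(w[...,2]<.5)]; 
        t=s[s[:,2]>.1]; print(n,y0,s[:,2].max() if len(s) else'', t.min(0) if len(t) else'')
# ribs
for u,v in((557,65),(570,132)): print('rib',ray('scene0',200+u/4,165+v/4,.183))
E
```

```text
pivot [ 0.58560859 -0.09897736  0.16543503]
[ 0.58610164 -0.09856867  0.165     ]
[ 0.59411323 -0.09831328  0.175     ]
[ 0.60212483 -0.0980579   0.185     ]
[ 0.58072259 -0.1061763   0.16306553]
sc -0.7 0.28618479473013103 [ 0.28605564 -0.74999107  0.10011006]
sc -0.6 0.49980995130956063 [ 0.20001068 -0.64994826  0.10004039]
sc -0.5 0.05749346104045421 
sc -0.4 0.06124433066262099 
sc -0.3 0.2255391542123035 [ 0.63387495 -0.25210297  0.15909167]
si -0.7 0.2853324139519822 [ 0.290637   -0.73830303  0.22334415]
si -0.6 0.499880848633164 [ 0.20044548 -0.64999816  0.22629275]
si -0.5 0.05752302911859691 
si -0.4 0.058879466523639935 
si -0.3 0.2254758121189381 [ 0.62458422 -0.25680483  0.15603792]
rib [0.45481076 0.11643238 0.183     ]
rib [0.52646357 0.1130048  0.183     ]
```

```bash
python3 -m crank '0 0 .08 0;.03 .022 .04 0;.06 .044 0 0;.06 .044 0 0;.06 .044 0 0' 100 60; python3 -m crank '.06 .044 0 0;.06 .044 0 0;.06 .044 0 0;.06 .044 0 0;.06 .044 0 0'
```

```text
t: 0.52
tool_pos: [0.2499, -0.5303, 0.2915]
tool_rot: [3.12, 0.363, 0.0]
contact_force: [0.7, -0.6, 0.1]
opening: 0.0853
grip_force: 0.0
t: 0.93
tool_pos: [0.4003, -0.4196, 0.2908]
tool_rot: [-3.12, -0.365, 0.001]
contact_force: [0.3, -0.3, -0.7]
opening: 0.0858
grip_force: 0.0
```

```bash
python3 -m crank '.06 .045 0 0;.06 .045 0 0;.06 .045 0 0;.06 .045 0 .04;.06 .045 0 .037' >/dev/null; python3 -m crank '.06 .045 0 0;.06 .045 0 0;.054 .041 0 0;0 0 0 0;0 0 0 0'
python3 - <<'E'
from h import *
grab('wrist','w1'); im,W=cloud('w1'); m=im.max(2)
M=(m<60)&(abs(W[...,0]-.636)<.05)&(abs(W[...,1]+.243)<.05)&(W[...,2]>.15)&(W[...,2]<.24)
s=W[M]; print(len(s)); 
if len(s):
    t=s[s[:,2]>np.percentile(s[:,2],90)-.006]; print(t.mean(0),t.min(0),t.max(0),np.argwhere(M).mean(0))
cv2.imwrite('pics/w1v.png',im[:,:,::-1])
E
```

```text
t: 1.77
tool_pos: [0.6369, -0.2416, 0.29]
tool_rot: [-3.091, -0.557, 0.003]
contact_force: [-0.0, -0.5, -0.2]
opening: 0.0854
grip_force: 0.0
782
[ 0.63551823 -0.24120431  0.22458073] [ 0.62643012 -0.25098662  0.21973015] [ 0.64580401 -0.23079654  0.22699537] [203.65856777 313.72506394]
```

View pics/w1v.png

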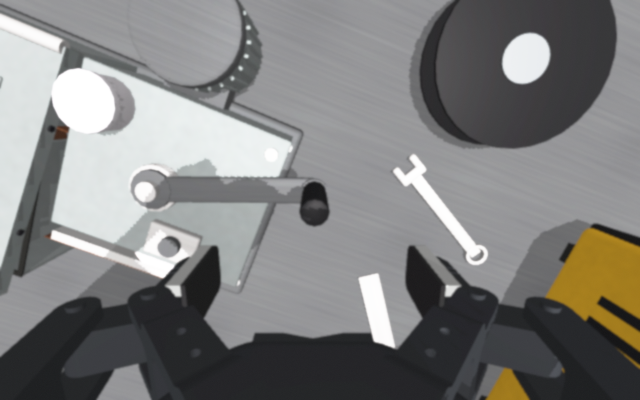

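The wrist view puts the handle top at (315,208), 1–2 mm from the TCP. The arm lies along the closing line. I'll descend and grip.

```bash
python3 -m crank '0 0 -.05 0;0 0 -.06 0;0 0 -.06 0;0 0 -.05 0;0 0 -.008 0' ; python3 -m crank '0 0 0 0;0 0 0 0;0 0 0 0;0 0 0 0;0 0 0 0' 0 60; python3 -m crank '0 0 0 0;0 0 0 0;0 0 0 0;0 0 0 0;0 0 0 0'
python3 - <<'E'
import numpy as np
c=np.array([.584,-.102]);h=np.array([.636,-.242])
d=h-c;r=.15;a0=np.arctan2(d[1],d[0]);print(a0,np.hypot(*d))
p=r*np.array([np.cos(a0),np.sin(a0)])
for k in range(1,17):
    a=a0-.05*k; q=r*np.array([np.cos(a),np.sin(a)]); print(k,np.round((q-p)/.5,4)); p=q
E
```

```text
t: 2.23
tool_pos: [0.632, -0.2429, 0.1706]
tool_rot: [-3.087, -0.548, 0.013]
contact_force: [-0.9, 0.2, -1.1]
opening: 0.0854
grip_force: 0.0
t: 2.65
tool_pos: [0.6371, -0.2437, 0.1797]
tool_rot: [3.09, 0.552, 0.004]
contact_force: [-0.2, 0.1, -0.3]
opening: 0.0259
grip_force: 0.0
t: 3.07
tool_pos: [0.6368, -0.2427, 0.1798]
tool_rot: [3.092, 0.553, 0.003]
contact_force: [-2.6, 2.7, 5.9]
opening: 0.0206
grip_force: 59.4
-1.2151604424941365 0.14934523762075577
1 [-0.0142 -0.0049]
2 [-0.0144 -0.0042]
3 [-0.0146 -0.0034]
4 [-0.0148 -0.0027]
5 [-0.0149 -0.002 ]
6 [-0.0149 -0.0012]
7 [-0.015  -0.0005]
8 [-0.015   0.0003]
9 [-0.015  0.001]
10 [-0.0149  0.0018]
11 [-0.0148  0.0025]
12 [-0.0146  0.0033]
13 [-0.0145  0.004 ]
14 [-0.0142  0.0047]
15 [-0.014   0.0054]
16 [-0.0137  0.0061]
```

```bash
python3 -m crank '-.0142 -.0049 0 -.0318;-.0144 -.0042 0 -.0318;-.0146 -.0034 0 -.0318;-.0148 -.0027 0 -.0318;-.0149 -.002 0 -.0318'; python3 -m crank '-.0149 -.0012 0 -.0318;-.015 -.0005 0 -.0318;-.015 .0003 0 -.0318;-.015 .001 0 -.0318;-.0149 .0018 0 -.0318'; python3 -m crank '-.0148 .0025 0 -.0318;-.0146 .0033 0 -.0318;-.0145 .004 0 -.0318;-.0142 .0047 0 -.0318;0 0 0 0'; 
python3 -c "
from station import ctrl;import numpy as np
o=ctrl.get_obs();p=np.array(o['tool_pos'])[:2]-[.584,-.102];print(np.hypot(*p),-1.2152-np.arctan2(p[1],p[0]),o['contact_force'])"
```

```text
t: 3.48
tool_pos: [0.6016, -0.2509, 0.1798]
tool_rot: [-3.137, -0.162, -0.009]
contact_force: [4.3, 5.5, 4.1]
opening: 0.0206
grip_force: 59.3
t: 3.9
tool_pos: [0.5646, -0.2502, 0.1798]
tool_rot: [-3.133, 0.23, -0.011]
contact_force: [5.8, 4.1, 4.2]
opening: 0.0209
grip_force: 59.2
t: 4.32
tool_pos: [0.5354, -0.243, 0.1798]
tool_rot: [-3.094, 0.54, -0.012]
contact_force: [7.2, 3.2, 2.8]
opening: 0.0206
grip_force: 59.1
0.14915467428426477 0.6873391006215781 [7.19736541 3.23312708 2.79369505]
```

```bash
python3 -m crank '-.0056 .0021 0 -.0127;-.0055 .0022 0 -.0127;-.0055 .0023 0 -.0127;-.0055 .0024 0 -.0127;0 0 0 0'; python3 -m crank '-.0054 .0025 0 0;-.0054 .0025 0 0;0 0 0 0;0 0 0 0;0 0 0 0'
python3 -c "
from station import ctrl;import numpy as np
o=ctrl.get_obs();p=np.array(o['tool_pos'])[:2]-[.584,-.102];print(np.hypot(*p),-1.2152-np.arctan2(p[1],p[0]),o['contact_force'])"
```

```text
t: 4.73
tool_pos: [0.5264, -0.2395, 0.1798]
tool_rot: [3.071, -0.66, 0.02]
contact_force: [14.9, -0.1, -1.1]
opening: 0.0205
grip_force: 59.0
t: 5.15
tool_pos: [0.525, -0.2389, 0.18]
tool_rot: [3.068, -0.664, 0.038]
contact_force: [29.5, -6.5, -10.9]
opening: 0.0206
grip_force: 59.5
0.1490449231504809 0.7625397631764126 [ 29.45337535  -6.50167403 -10.90197178]
```

The force rose to 30 N with no further travel, so the lever is at its stop. I'll ease it back at about 0.25–0.3 rad/s.

```bash
python3 -m crank '.0054 -.0025 0 0;.0054 -.0025 0 0;.0055 -.0024 0 .0127;.0055 -.0023 0 .0127;.0055 -.0022 0 .0127'; python3 -m crank '.0056 -.0021 0 .0127;.0071 -.0024 0 .0159;.0071 -.0023 0 .0159;.0072 -.0020 0 .0159;.0073 -.0020 0 .0159';  python3 -m crank '.0073 -.0017 0 .0159;.0073 -.0016 0 .0159;.0074 -.0013 0 .0159;.0074 -.0012 0 .0159;.0074 -.0009 0 .0159'; python3 -m crank '.0075 -.0009 0 .0159;.0075 -.0005 0 .0159;.0075 -.0005 0 .0159;.0075 -.0002 0 .0159;.0075 -.0001 0 .0159'; python3 -m crank '.0075 .0002 0 .0159;.0075 .0003 0 .0159;.0075 .0006 0 .0159;.0074 .0006 0 .0159;.0074 .001 0 .0159'; python3 -m crank '.0074 .001 0 .0159;.0074 .0013 0 .0159;.0074 .0014 0 .0159;.0073 .0017 0 .0159;.0073 .0017 0 .0159'; python3 -c "
from station import ctrl;import numpy as np
o=ctrl.get_obs();p=np.array(o['tool_pos'])[:2]-[.584,-.102];print(np.hypot(*p),-1.2152-np.arctan2(p[1],p[0]),o['contact_force'])"
```

```text
t: 5.57
tool_pos: [0.5346, -0.2427, 0.1799]
tool_rot: [-3.089, 0.569, -0.018]
contact_force: [10.4, 2.8, 0.9]
opening: 0.0209
grip_force: 60.8
t: 5.98
tool_pos: [0.5516, -0.2478, 0.1799]
tool_rot: [-3.118, 0.383, -0.017]
contact_force: [8.1, 4.1, 0.9]
opening: 0.0205
grip_force: 60.8
t: 6.4
tool_pos: [0.5698, -0.2508, 0.1799]
tool_rot: [-3.135, 0.188, -0.016]
contact_force: [8.7, 4.1, 2.3]
opening: 0.0203
grip_force: 60.8
t: 6.82
tool_pos: [0.5883, -0.2517, 0.1799]
tool_rot: [-3.141, -0.008, -0.015]
contact_force: [5.4, 5.3, 2.4]
opening: 0.0206
grip_force: 60.9
t: 7.23
tool_pos: [0.6067, -0.2502, 0.1799]
tool_rot: [-3.135, -0.204, -0.014]
contact_force: [5.9, 4.3, 2.9]
opening: 0.0206
grip_force: 60.9
t: 7.65
tool_pos: [0.6249, -0.2465, 0.1799]
tool_rot: [-3.116, -0.399, -0.013]
contact_force: [4.1, 4.3, 3.9]
opening: 0.0204
grip_force: 60.9
0.15014064698309207 0.07998194964596639 [4.0981404  4.2699157  3.86071288]
```

```bash
python3 -m crank '.0057 .0016 0 .012;.0057 .0017 0 .012;.0057 .0018 0 .012;.0043 .0014 0 .012;.0028 .001 0 0'; python3 -m crank '.0028 .001 0 0;0 0 0 0;0 0 0 0;0 0 0 0;0 0 0 0'; python3 -c "
from station import ctrl;import numpy as np
o=ctrl.get_obs();p=np.array(o['tool_pos'])[:2]-[.584,-.102];print(np.hypot(*p),-1.2152-np.arctan2(p[1],p[0]),o['contact_force'])"
```

```text
t: 8.07
tool_pos: [0.6358, -0.2431, 0.1799]
tool_rot: [3.099, 0.515, 0.007]
contact_force: [-2.5, 3.2, 6.5]
opening: 0.0211
grip_force: 61.3
t: 8.48
tool_pos: [0.6358, -0.243, 0.1799]
tool_rot: [-3.099, -0.514, -0.003]
contact_force: [-4.8, 4.0, 7.2]
opening: 0.0207
grip_force: 61.4
0.15025240144116322 0.0035234249818205665 [-4.82768289  4.04941514  7.1554015 ]
```

The lever is back at rest and pressing lightly on its stop. Releasing, rising and going to the wing. I'll turn +88° so that joint 6 stays well inside its range.

```bash
python3 -m crank '0 0 0 0;0 0 0 0;0 0 0 0;0 0 0 0;0 0 0 0' 100; python3 -m crank '0 0 .03 0;0 0 .06 0;0 0 .06 0;0 0 .06 0;0 0 .02 0'; python3 -m crank '-.029 .0705 0 .07;-.029 .0705 0 .07;-.029 .0705 0 .07;-.029 .0705 0 .07;-.029 .0705 0 .07' >/dev/null;  python3 -m crank '-.029 .0705 0 .07;-.029 .0705 0 .07;-.029 .0705 0 .07;-.029 .0705 0 .07;-.029 .0705 0 .07' >/dev/null; python3 -m crank '0 0 0 .07;0 0 0 .07;0 0 0 .07;0 0 0 .07;0 0 0 0'
cat > wing.py <<'E'
from h import *
import sys
tag=sys.argv[1]; o=ctrl.get_obs(); print('q6',o['q'][5]); grab('wrist',tag); im,W=cloud(tag)
R=np.linalg.norm(W[...,:2]-[.5,.11],axis=-1)
s=W[(R<.13)&(W[...,2]>.14)&(W[...,2]<.215)]
for _ in range(8):
    A=np.c_[s[:,:2],np.ones(len(s))]; p=np.linalg.lstsq(A,s[:,2],rcond=None)[0]; r=s[:,2]-A@p; s=s[abs(r-np.median(r))<max(.002,r.std())]
print('plane',p,len(s)); h=W[...,2]-(W[...,:2]@p[:2]+p[2])
M=(h>.016)&(h<.026)&(R<.06); n,l,st,c=cv2.connectedComponentsWithStats(M.astype(np.uint8)); k=1+np.argmax(st[1:,4]); M=l==k
w=W[M]; box=cv2.minAreaRect((w[:,:2]*1000).astype(np.float32)); print('wing box mm',box,'mean',w.mean(0),st[k],'h',np.median(h[M]))
e=np.linalg.svd(w-w.mean(0),full_matrices=False)[2][0]; e*=np.sign(e[0]); print('wing angle deg',np.degrees(np.arctan2(e[1],e[0])))
rv=cv2.Rodrigues(np.array(o['tool_rot']))[0]; print('close dir deg',np.degrees(np.arctan2(rv[1,1],rv[0,1])),'tcp',o['tool_pos'])
E
python3 wing.py w2
```

```text
t: 8.9
tool_pos: [0.6352, -0.2435, 0.1768]
tool_rot: [-3.099, -0.515, 0.001]
contact_force: [-0.6, -1.1, -0.2]
opening: 0.0795
grip_force: 0.0
t: 9.32
tool_pos: [0.6371, -0.2443, 0.3002]
tool_rot: [3.093, 0.514, 0.012]
contact_force: [-0.9, -0.1, 0.8]
opening: 0.0852
grip_force: 0.0
t: 10.57
tool_pos: [0.4902, 0.1092, 0.2926]
tool_rot: [1.864, 2.528, 0.0]
contact_force: [-0.3, 0.1, -0.0]
opening: 0.0855
grip_force: 0.0
q6 -0.2289195892484335
plane [-0.12056288  0.00547037  0.23898679] 42889
wing box mm ((490.1414794921875, 112.92724609375), (9.283127784729004, 39.34429931640625), 16.24254035949707) mean [0.48982272 0.11369195 0.20120775] [310 175  13  49 573] h 0.02082133703345382
wing angle deg -73.21266170461605
close dir deg 17.184980001066236 tcp [0.49016927 0.10923063 0.29255508]
```

View pics/w2.png

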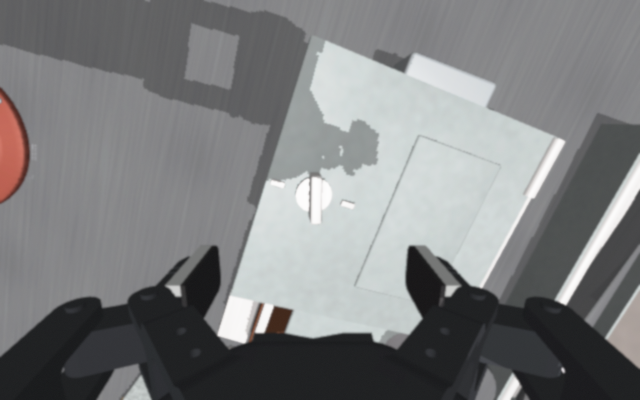

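The close view shows the wing at (316,199) with the ribs at (277,184) and (348,204). Size and height match (39 × 9 mm, 20.8 mm above the face). I'll descend, grip lightly, and get the rib line from the picture.

```bash
python3 - <<'E'
from h import *
im,W=cloud('w2')
a=ray('w2',277,184,.187);b=ray('w2',348,204,.180);print(a,b,np.linalg.norm(a-b),np.degrees(np.arctan2(b[1]-a[1],b[0]-a[0])),(a+b)/2)
E
python3 -m crank '0 .004 -.05 .003;0 .004 -.05 0;0 0 -.05 0;0 0 -.035 0;0 0 0 0' 45 25; python3 -m crank '0 0 -.015 0;0 0 -.005 0;0 0 0 0;0 0 0 0;0 0 0 0'; python3 -m crank '0 0 0 0;0 0 0 0;0 0 0 0;0 0 0 0;0 0 0 0' 0 25;python3 -m crank '0 0 0 0;0 0 0 0;0 0 0 0;0 0 0 0;0 0 0 0'
```

```text
[0.45703609 0.11310292 0.187     ] [0.51961727 0.11243539 0.18      ] 0.06297499219888492 -0.6111296460251634 [0.48832668 0.11276915 0.1835    ]
t: 11.03
tool_pos: [0.4876, 0.1127, 0.1949]
tool_rot: [-1.861, -2.523, 0.009]
contact_force: [-0.3, 0.1, -0.2]
opening: 0.0386
grip_force: 0.0
t: 11.45
tool_pos: [0.4911, 0.1131, 0.1911]
tool_rot: [1.861, 2.529, 0.002]
contact_force: [0.5, 0.0, 0.4]
opening: 0.0383
grip_force: 0.0
t: 11.87
tool_pos: [0.4909, 0.1132, 0.19]
tool_rot: [1.861, 2.53, 0.002]
contact_force: [3.6, 1.3, -2.7]
opening: 0.0084
grip_force: 25.1
t: 12.28
tool_pos: [0.4909, 0.1132, 0.19]
tool_rot: [1.861, 2.53, 0.002]
contact_force: [5.0, 2.0, -2.7]
opening: 0.0086
grip_force: 25.0
```

```bash
python3 -m crank '0 0 0 .03;0 0 0 .05;0 0 0 .05;0 0 0 .05;0 0 0 .05';python3 -m crank '0 0 0 .05;0 0 0 .05;0 0 0 .05;0 0 0 .05;0 0 0 .05' >/dev/null; python3 -m crank '0 0 0 .05;0 0 0 .05;0 0 0 .05;0 0 0 .05;0 0 0 .05';python3 -m crank '0 0 0 .05;0 0 0 .006;0 0 0 0;0 0 0 0;0 0 0 0'
python3 -m crank '0 0 0 0;0 0 0 0;0 0 0 0;0 0 0 0;0 0 0 0' 45; python3 -m crank '0 0 .03 0;0 0 .06 0;0 0 .06 0;0 0 .05 0;0 0 0 0' 100
python3 wing.py w3
python3 - <<'E'
import cv2
a=cv2.imread('pics/w3.png')[120:280,200:450]; cv2.imwrite('pics/w3v.png',cv2.resize(a,None,fx=3,fy=3,interpolation=cv2.INTER_CUBIC))
E
```

```text
t: 12.7
tool_pos: [0.4903, 0.113, 0.1897]
tool_rot: [-1.371, -2.826, 0.0]
contact_force: [3.0, 0.8, -2.1]
opening: 0.0083
grip_force: 24.1
t: 13.53
tool_pos: [0.4896, 0.1119, 0.1893]
tool_rot: [-0.185, -3.134, 0.005]
contact_force: [0.7, -4.2, -1.5]
opening: 0.0083
grip_force: 24.4
t: 13.95
tool_pos: [0.4897, 0.1118, 0.1894]
tool_rot: [-0.056, -3.139, 0.005]
contact_force: [-0.2, -5.8, -1.2]
opening: 0.0081
grip_force: 24.5
t: 14.37
tool_pos: [0.4903, 0.1133, 0.1899]
tool_rot: [0.053, 3.141, 0.0]
contact_force: [-1.4, -0.4, 0.7]
opening: 0.0387
grip_force: 0.0
t: 14.78
tool_pos: [0.4928, 0.1135, 0.2969]
tool_rot: [0.053, 3.13, 0.002]
contact_force: [0.2, -0.3, 1.0]
opening: 0.0856
grip_force: 0.0
q6 -1.4582832165273127
plane [-0.11968523  0.00533134  0.23867962] 37261
wing box mm ((490.2657165527344, 112.4742431640625), (8.229301452636719, 39.94746398925781), 87.93055725097656) mean [0.48931533 0.11254383 0.20151495] [305 174  11  48 516] h 0.02088677770263414
wing angle deg -2.1240990522663807
close dir deg 88.07698877545606 tcp [0.49283843 0.11348838 0.29694435]
```

View pics/w3v.png

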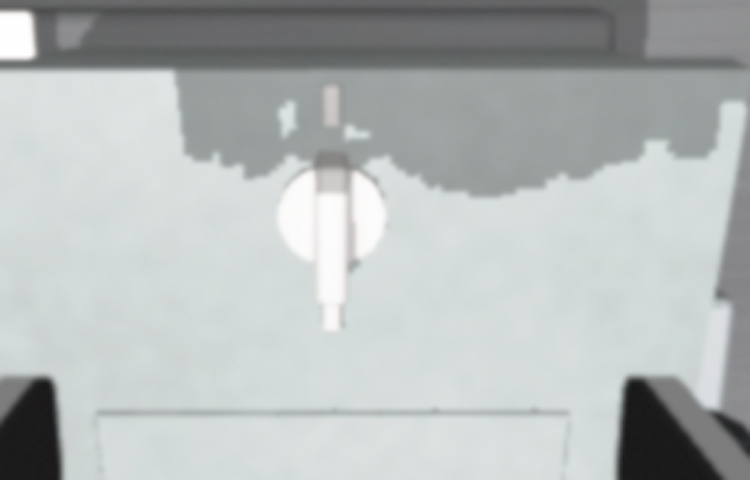

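The wing lines up with both ribs, at (330,105) and (332,318) in the crop, and measures −2.1° against the cover's −2.5°. Next I find the front edge and move over the pressing place with the fingers shut.

```bash
python3 - <<'E'
from h import *
print(ray('w3',310,142.7,.183), ray('w3',285,142.7,.183))
im,W=cloud('w3')
for u in (285,330): print([np.round(W[v,u],3).tolist() for v in range(138,150,2)])
E
python3 -m crank '0 -.035 0 0;0 -.04 0 0;-.004 -.038 0 0;0 0 0 0;0 0 0 0' 0 60
```

```text
[0.4476899  0.11401841 0.183     ] [0.44696134 0.09357549 0.183     ]
[[0.45, 0.085, 0.086], [0.445, 0.093, 0.174], [0.446, 0.094, 0.183], [0.448, 0.094, 0.185], [0.449, 0.094, 0.187], [0.451, 0.094, 0.185]]
[[0.452, 0.136, 0.088], [0.447, 0.131, 0.174], [0.448, 0.13, 0.184], [0.449, 0.13, 0.186], [0.451, 0.13, 0.186], [0.452, 0.13, 0.185]]
t: 15.25
tool_pos: [0.4878, 0.0563, 0.2884]
tool_rot: [-0.055, -3.139, -0.001]
contact_force: [-0.2, -0.0, 0.2]
opening: 0.0256
grip_force: 0.0
```

```bash
python3 -m crank '-.006 0 -.05 0;-.006 0 -.05 0;0 0 -.05 0;0 0 -.03 0;0 0 -.01 0'; python3 -m crank '0 0 -.01 0;0 0 -.01 0;0 0 -.01 0;0 0 -.008 0;0 0 -.008 0';python3 -m crank '0 0 -.008 0;0 0 -.008 0;0 0 -.006 0;0 0 -.006 0;0 0 0 0'
```

```text
t: 15.67
tool_pos: [0.48, 0.0576, 0.1904]
tool_rot: [-0.051, -3.134, -0.001]
contact_force: [-1.2, -0.2, -0.4]
opening: -0.0001
grip_force: 0.0
t: 16.08
tool_pos: [0.4828, 0.0567, 0.1727]
tool_rot: [0.053, 3.14, 0.0]
contact_force: [-2.7, 0.7, 3.2]
opening: 0.0001
grip_force: 1.5
t: 16.5
tool_pos: [0.4822, 0.0567, 0.1579]
tool_rot: [-0.053, -3.141, -0.001]
contact_force: [-4.1, 0.7, 7.6]
opening: 0.0002
grip_force: 3.2
```

```bash
python3 -m crank '0 0 -.004 0;0 0 -.004 0;0 0 0 0;0 0 0 0;0 0 0 0';python3 -m crank '0 0 -.003 0;0 0 -.003 0;0 0 0 0;0 0 0 0;0 0 0 0'
```

```text
t: 16.92
tool_pos: [0.4824, 0.0566, 0.155]
tool_rot: [-0.053, -3.141, -0.0]
contact_force: [-4.8, 0.2, 7.4]
opening: 0.0002
grip_force: 4.2
t: 17.33
tool_pos: [0.4825, 0.0567, 0.1549]
tool_rot: [-0.052, -3.141, 0.0]
contact_force: [-12.5, 0.8, 22.0]
opening: 0.0001
grip_force: 10.9
```

```bash
python3 -m crank '-.002 0 0 0;0 0 0 0;0 0 0 0;0 0 0 0;0 0 0 0'
python3 - <<'E'
from h import *
grab('scene','s9'); im,W=cloud('s9'); M=np.zeros((400,640),bool); M[180:240,308:380]=1
s=W[M&(W[...,2]>.13)&(W[...,2]<.2)]
for _ in range(8):
    A=np.c_[s[:,:2],np.ones(len(s))]; p=np.linalg.lstsq(A,s[:,2],rcond=None)[0]; r=s[:,2]-A@p; s=s[abs(r)<max(.002,r.std())]
print(p,np.median(s[:,2]),len(s))
cv2.imwrite('pics/s9v.png',cv2.resize(im[140:290,180:400,::-1],None,fx=3.5,fy=3.5,interpolation=cv2.INTER_CUBIC))
E
```

```text
t: 17.75
tool_pos: [0.4825, 0.0567, 0.1549]
tool_rot: [0.052, 3.139, 0.0]
contact_force: [-9.5, 1.0, 19.2]
opening: 0.0001
grip_force: 9.6
[ 0.00658476 -0.00202579  0.15247768] 0.15595279018537922 2566
```

View pics/s9v.png

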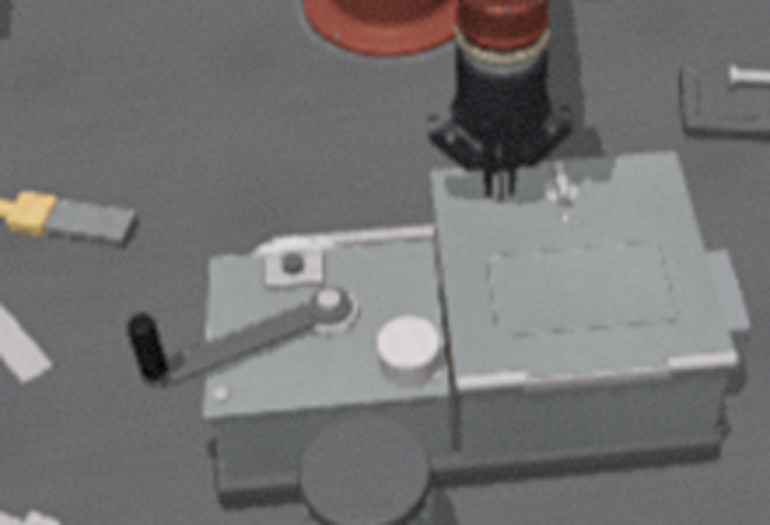

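The cover is flat: its top is at 0.155–0.156 m with a slope near 0. The fingers press at (500,185), the wing at (562,188) is in line with the ribs, the lever at (145,345) is at rest, and the tin at (408,345) is untouched. The hold is about 19 N, so I'll hand in.

```bash
python3 -c "
from station import ctrl
print(ctrl.finish_job())"
```

```text
the job is handed in; nothing more can be done
None
```

The job is handed in at about 18 s of the 62 s: lever pulled to its stop and eased back to rest, wing lined up with the ribs, and the cover held flush at about 19 N; the tools, can and tin were not touched.

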